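# Prime the leak tester and hold its dial at the third click

### The arm

A 6-joint arm with a two-finger parallel gripper is mounted at the origin on the work surface. World frame = base frame: x ahead of the robot, y to its left, z up, the work surface at z = 0. Lengths are in m, angles in rad, forces in N, time in s.
With the tool pointing down it reaches from about 0.4 to 0.825 m from the base axis. Payload 7 kg.
Tool frame: the origin (TCP) lies at the very end of the fingers, on their centre line; the grasp point (between the pads) lies 19 mm behind it; z points along the fingers, y is the line along which they close (so a half turn about z gives the same grasp; the last joint's range is limited). The gripper opens to 88 mm and grips with 3 to 60 N. Pads are 19 mm wide; open, the fingers measure 130 mm over their backs; the gripper's body (78 mm by 193 mm) begins 47 mm behind the grasp point.
Start: joints at [1.477, 0.359, 0.012, 0, -1.224, -0.288], TCP at [0.252, 0.626, 0.227] pointing down, gripper open.
Joint ranges: [-3.07, 3.07], [-1.43, 2.12], [-1.02, 1.25], [-3.03, 1.67], [-3.05, -0], [-3.03, 3.03]. Speed limits (rad/s): [2.39, 2.39, 3.01, 3.14, 3.14, 3.14].

### API

Orientations are given as [roll, pitch, yaw] about the fixed x, y, z axes, in that order (R = Rz(yaw) Ry(pitch) Rx(roll)).
In Python, from station import arm gives the robot as it stands. The module is installed in compiled form; this text tells all that it offers.
- The arm moves only by the shell command python3 -m crank 'ROWS' [FORCE]. ROWS is JSON, a list of rows, each an object of numbers: "dx", "dy", "dz": the shift along the world's x, y, z in m; "twist": the turn about the world's z in degrees; "grip": the opening, from -1 (shut) to 1 (fully open). A call has exactly 5 rows; each row is the pose to reach, as a shift and turn from the pose commanded when the call began; what a row does not reach only later rows make up. A row lasts 1/12 s, in which the tool goes at most 41.7 mm and 7.16 degrees, less where a joint would pass 70% of its speed; a pose out of reach is approached as far as the arm can. A call with a gripper value outside its range is refused whole. The fingers move at their own pace and stop on an object; FORCE is the grip in N (left out, the last holds). Time passes only in rows, so rows that repeat a pose let the fingers close, or fill a call up. It gives the time, the measured TCP pose, the force, the opening and the grip force at its end, in the units of the state.
- arm.get_state(): the state, without advancing time (a new reading comes with each control period).
- arm.grab_frame(name): name is "side" or "top"; returns the picture (480x640x3 uint8, red, green, blue); there is no depth.
- arm.get_calibration(name): a dict with "fx", "fy", "cx", "cy" (pixels), "cam_to_world" (4x4, takes a point from camera to world coordinates). Camera axes: x right, y down, z forward; pixel columns grow to the right and rows downward; lengths in m; the calibration is good to about 2 mm. A picture is of the moment at which its call begins. get_calibration takes no time and is no camera call.
- arm.job_done(): hands the job in; it is judged then, once.
The state is a dict: "t": time; "q": joint angles; "qd": joint speeds; "joint_efforts": joint torques, N m; "eef_pos": TCP position; "ee_rot": TCP orientation; "force": force on the tool from outside, world axes, zero at the start; "moment": the same for the moment, N m; "width": finger opening in m; "gripper_force": force on a finger pad.
Only numpy, scipy, OpenCV 4.12 (cv2) and the standard library are available. Lean on these libraries where they do the work, as an engineer would, in place of code of your own. Each camera call takes 0.05 s, during which the arm holds its last target. There are 200 camera calls.

### The job

Press the pedal on the bench all the way down to its stop to prime the leak tester and let it come fully back up; then turn the tester's spring-return dial clockwise by its upright peg, past the first two clicks to the third (three dots), without ever running on to the dump bar at the end. The dial springs back if let go, so finish with the gripper still holding it at the third click, pointer on the three dots; leave the other things on the bench alone.

Things in the scene. Friction and masses are not known exactly. Their poses are not given: they have to be found in the camera images.
- console: leak tester: grey box 250 (x) x 240 (y) x 80 mm high, fixed to the bench. Origin on the bench under its centre, z up; the dial's axis is its z axis. On its top, on the -x side, stand a round gauge (14 mm tall) and a small aluminium housing under test (53 mm tall).
- dial_axis (a point): point on the dial's upright axis, at the dial's upper face, 102 mm above the bench. The black dial is a disc 96 mm across with a nose 24 mm wide that reaches 83 mm from the axis and ends in a white pointer.
- dial_peg (a point): centre of the top of the steel peg, 142 mm above the bench, that stands upright on the dial's nose 68 mm from the dial's axis and moves with it: 16 mm across, free for 45 mm below its top (nose top at 97 mm above the bench). Grip it or push its side.
- dial (a joint): dial's turn in rad, growing clockwise from above. 0 = at rest at the single ring mark, nose 0.6 rad left (anticlockwise) of the console's +x. Clicks at 0.4 (one dot), 0.8 (two dots), 1.2 (three dots); hard end at 1.6 (long bar = dump). A spring stronger than the clicks drives it back to 0: at the peg 3.5 N at rest, 7 N at the third click, 1.8 N more or less into or out of a click.
- pedal_base: pedal's steel base plate 180 (x) x 100 (y) x 10 mm, fixed to the bench. Origin on the bench under its centre, x towards the hinge end. The hinge lies along its y, 75 mm to +x of the origin and 30 mm above the bench.
- pedal_pad (a point): point to press: on top of the pedal's ribbed black rubber tread, on its centre line, 112 mm from the hinge, 38 mm short of the raised free edge; moves with the pedal. The pedal is a plate 150 x 80 mm hinged at its +x end, free edge to -x; the point is about 70 mm above the bench when up and 41 mm when fully down.
- pedal (a joint): pedal's turn in rad, 0 = up (sloping 0.30 rad), 0.26 = down on its stop. A spring raises it again: about 7 N at the press point to start it and 13 N at the stop.
- borescope: bystander: handheld inspection scope, 150 mm black round handle 34 mm thick and a 62 x 85 mm screen, lying flat; loose. Origin on the bench under the handle, its x axis towards the screen.
- bowl: bystander: glass bowl 170 mm across, 75 mm high; loose. Origin at the centre of its underside.
- injector: bystander: fuel injector 105 mm long, 35 mm high, lying; loose. Origin on the bench under its middle, x along its length.
Not all that is in view belongs to the job. What is meant by the pedal_base is not orange or red, and is the larger of those in its own colour.

How it is judged:
By the outcome, as a careful person would: the job done as asked, in the order asked, and still so for the second after the job is handed in, while the arm keeps its last pose, push and grip.
It also fails if it takes over 51 s, if anything falls off the work surface, if the arm or the gripper's body presses on something with over 40 N, if the wrist force passes 120 N, or if a joint passes its speed limit or range.

## Working session

There is one attempt and no reset: what is moved stays moved. The work goes in short steps, Python scripts to look and compute and a shell command to move; the robot and the scene stay as the last step left them, time stands still between calls to the robot, and variables do not carry over. Pictures are saved under pics/ and viewed, at most 10 in all, crops included, and the job is handed in when it is done.

```bash
mkdir -p pics; python3 - <<'E'
from station import arm
import cv2,numpy as np
for n in("top","side"):
    f=arm.grab_frame(n); cv2.imwrite(f"pics/{n}0.png",f[:,:,::-1])
    c=arm.get_calibration(n); print(n,c["fx"],c["fy"],c["cx"],c["cy"]);print(np.round(c["cam_to_world"],4).tolist())
s=arm.get_state();print(s)
E
```

```text
top 468.93342054905463 468.93342054905463 316.31140219904313 236.03873745654943
[[-0.0019, -0.9929, 0.119, 0.3993], [-1.0, 0.0019, -0.0003, 0.0241], [0.0001, -0.119, -0.9929, 1.359], [0.0, 0.0, 0.0, 1.0]]
side 478.0100169324171 478.0100169324171 306.3136896504557 231.11565324817028
[[0.9869, -0.0994, 0.1271, 0.386], [-0.1614, -0.5949, 0.7874, -1.0605], [-0.0027, -0.7976, -0.6031, 0.894], [0.0, 0.0, 0.0, 1.0]]
{'t': 0.1, 'q': array([ 1.47712426e+00,  3.59309914e-01,  1.11403463e-02, -3.36294836e-04,
       -1.22408881e+00, -2.88099108e-01]), 'qd': array([ 0.00030279, -0.0007493 ,  0.00269949,  0.00141483, -0.00176369,
       -0.00253953]), 'joint_efforts': array([-2.70290860e-03, -5.84163773e+01,  2.93749416e+01,  7.01546252e+00,
        1.01930456e-02, -4.34076003e-05]), 'eef_pos': array([0.25133378, 0.6259841 , 0.22571042]), 'ee_rot': array([ 3.14010103e+00, -1.12329169e-04, -3.81885591e-01]), 'force': array([ 0.17708027, -0.1873817 ,  0.46076237]), 'moment': array([0.02743307, 0.02172327, 0.04563774]), 'gripper_force': 0.0, 'width': 0.08785715943083351}
```

View pics/top0.png

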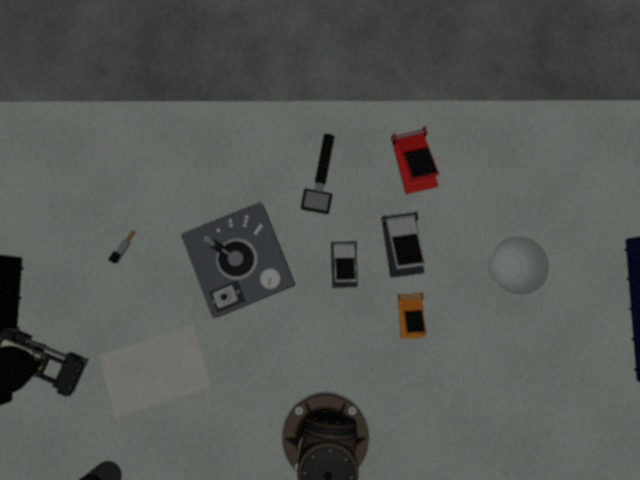

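View pics/side0.png

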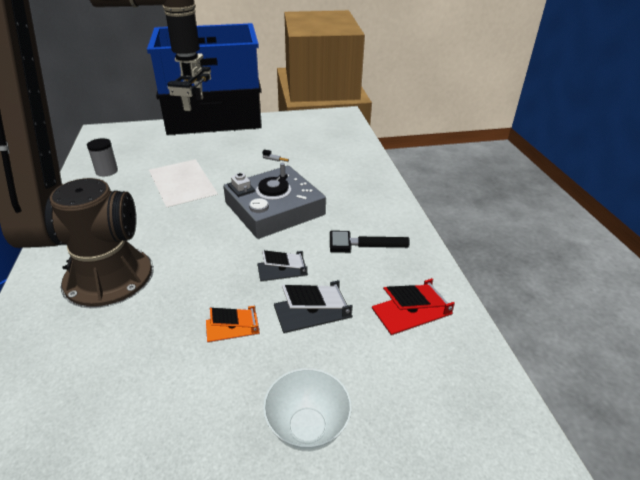

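The pictures show five candidates. Pedals are at top-view pixels red (415,160), orange (411,316), large grey (404,243) and small grey (344,264). The large grey one fits: it is not orange or red, and it is the larger of the two greys. I'll confirm it in an enlarged crop. The console is at (238,260) with its peg near (213,243).

```bash
cat > h.py <<'E'
import numpy as np,cv2
from station import arm
def ray(n,u,v):
    c=arm.get_calibration(n);T=np.array(c["cam_to_world"])
    return T[:3,3],T[:3,:3]@np.array([(u-c["cx"])/c["fx"],(v-c["cy"])/c["fy"],1])
def on(n,u,v,z):
    o,d=ray(n,u,v);return o+d*(z-o[2])/d[2]
def proj(n,p):
    c=arm.get_calibration(n);T=np.linalg.inv(np.array(c["cam_to_world"]));q=T[:3,:3]@p+T[:3,3]
    return np.array([c["fx"]*q[0]/q[2]+c["cx"],c["fy"]*q[1]/q[2]+c["cy"]])
E
python3 - <<'E'
import cv2,numpy as np
from h import *
f=cv2.imread("pics/top0.png")
a=cv2.resize(f[195:325,175:305],None,fx=4.6,fy=4.6,interpolation=3)[:598,:598]
b=cv2.resize(f[200:300,322:434],None,fx=1.785,fy=1.785)
p=f[205:285,374:434]; 
cv2.imwrite("pics/crop_ped.png",cv2.resize(f[203:293,322:442],None,fx=6.5,fy=6.5,interpolation=3))
cv2.imwrite("pics/crop_con.png",a)
# masks: dark things
g=f.max(2)
hsv=cv2.cvtColor(f,cv2.COLOR_BGR2HSV)
m=((g<95)).astype(np.uint8)
for nm,(x0,y0,x1,y1) in dict(con=(175,195,305,325),big=(374,203,434,285),small=(325,235,364,294)).items():
    s=np.zeros_like(m);s[y0:y1,x0:x1]=m[y0:y1,x0:x1]
    cs,_=cv2.findContours(s,0,2);c=max(cs,key=cv2.contourArea)
    r=cv2.minAreaRect(c);bx=cv2.boxPoints(r);print(nm,np.round(r[0],1),np.round(r[1],1),r[2],np.round(bx,1).tolist())
    z=.08 if nm=="con" else .01
    w=np.array([on("top",u,v,z) for u,v in bx]);print(np.round(w,4).tolist(),"sides",np.linalg.norm(w[0]-w[1]),np.linalg.norm(w[1]-w[2]),"c",w.mean(0))
E
```

```text
con [237.2 259.6] [93.8 91.5] 68.19859313964844 [[177.1999969482422, 233.10000610351562], [262.20001220703125, 199.10000610351562], [297.1000061035156, 286.20001220703125], [212.10000610351562, 320.20001220703125]]
[[0.5615, 0.4059, 0.08], [0.6561, 0.1734, 0.08], [0.4158, 0.0761, 0.08], [0.3253, 0.3044, 0.08]] sides 0.2510410791058454 0.25924335191405523 c [0.48966218 0.23996725 0.08      ]
big [402.7 244. ] [64.7 38.6] 82.40535736083984 [[379.29998779296875, 214.5], [417.5, 209.39999389648438], [426.1000061035156, 273.5], [387.79998779296875, 278.6000061035156]]
[[0.6239, -0.1599, 0.01], [0.6387, -0.2718, 0.01], [0.4521, -0.2912, 0.01], [0.4377, -0.1811, 0.01]] sides 0.11284779364973564 0.1876665655170711 c [ 0.53809171 -0.22597336  0.01      ]
small [344. 264.] [48. 28.] 90.0 [[330.0, 240.0], [358.0, 240.0], [358.0, 288.0], [330.0, 288.0]]
[[0.5494, -0.016, 0.01], [0.5492, -0.097, 0.01], [0.4112, -0.0953, 0.01], [0.4113, -0.0152, 0.01]] sides 0.08104422034586878 0.13810070044767547 c [ 0.48027325 -0.05586717  0.01      ]
```

View pics/crop_ped.png

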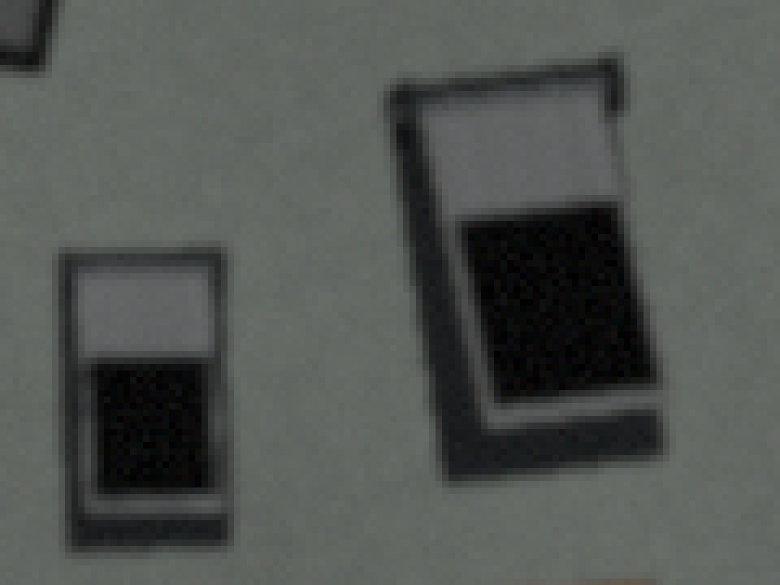

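View pics/crop_con.png

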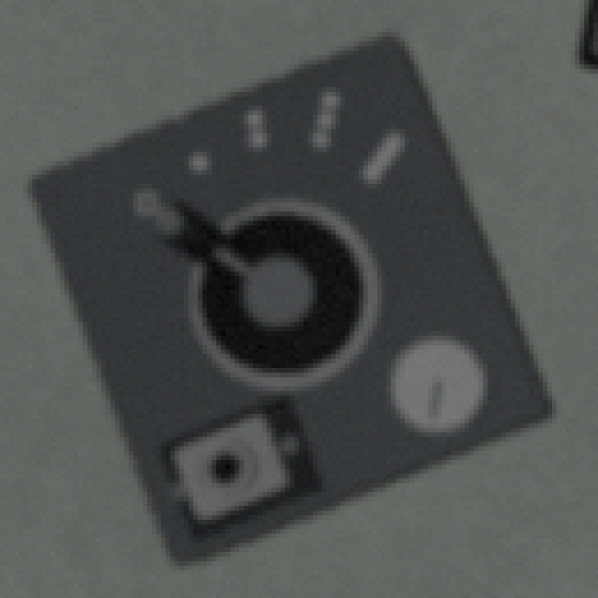

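The large grey pedal is confirmed, twice the size of the small grey one, with its hinge towards +x. Its base corners are at about (382,216), (418,212), (424,273) and (391,277). The dial hub is at (236,258) and the nose points at the ring mark.

```bash
python3 - <<'E'
from h import *
np.set_printoptions(precision=4,suppress=True)
cr=lambda x,y:(175+(x+.5)/4.6-.5,195+(y+.5)/4.6-.5)
pr=lambda x,y:(322+(x+.5)/6.5-.5,203+(y+.5)/6.5-.5)
C=np.array([on("top",*cr(*p),.08) for p in [(400,35),(552,410),(180,562),(32,185)]])
print(C,[np.linalg.norm(C[i]-C[i-1]) for i in range(4)],C.mean(0))
e=C[0]+C[3]-C[1]-C[2];yaw=np.arctan2(e[1],e[0]);print("con yaw",yaw)
print("hub",on("top",*cr(279,291),.105),"ring",on("top",*cr(285,295),.08))
R=lambda a:np.array([[np.cos(a),-np.sin(a)],[np.sin(a),np.cos(a)]])
for nm,c in(("corner",C.mean(0)[:2]),("ring",on("top",*cr(285,295),.08)[:2])):
  for th in(0,1.2):
    p=c+.068*np.array([np.cos(yaw+.6-th),np.sin(yaw+.6-th)]);P=np.r_[p,.142];print(nm,th,"peg",P,"top px",proj("top",P),"side px",proj("side",P))
hl,hr,br,bl=[on("top",*pr(*p),z) for p,z in[((390,88),.03),((622,62),.03),((662,455),.01),((447,482),.01)]]
bl0=on("top",*pr(447,482),.0);br0=on("top",*pr(662,455),0)
print("ped",hl,hr,br,bl,np.linalg.norm(bl-br),np.linalg.norm((hl-bl)[:2]))
T=np.array([on("top",*pr(*p),z) for p,z in[((460,222),.05),((615,205),.05),((660,380),.076),((497,402),.076)]]);print("tread",T)
a=T[0]+T[1]-T[2]-T[3];b=bl-br;d=hl+hr-bl-br;print("yaws",np.arctan2(a[1],a[0]),np.arctan2(-b[0],b[1]),np.arctan2(d[1],d[0]))
f=cv2.imread("pics/side0.png")
s=np.hstack([cv2.resize(f[140:240,215:335],None,fx=3.3,fy=3.3,interpolation=3),cv2.resize(f[265:365,260:380],None,fx=3.3,fy=3.3,interpolation=3)]);cv2.imwrite("pics/s1.png",s)
E
```

```text
[[0.6473 0.1752 0.08  ]
 [0.4224 0.0828 0.08  ]
 [0.3343 0.3001 0.08  ]
 [0.5567 0.3939 0.08  ]] [np.float64(0.23675584560092414), np.float64(0.24317002068408672), np.float64(0.23450037724846098), np.float64(0.24136134798913209)] [0.4902 0.238  0.08  ]
con yaw 0.3942783550756576
hub [0.4912 0.2409 0.105 ] ring [0.4906 0.2416 0.08  ]
corner 0 peg [0.5272 0.295  0.142 ] top px [212.3278 243.0737] side px [282.2841 162.595 ]
corner 1.2 peg [0.5567 0.2241 0.142 ] top px [239.7013 231.8084] side px [294.4798 172.8117]
ring 0 peg [0.5277 0.2986 0.142 ] top px [210.9649 242.9077] side px [282.2857 162.0508]
ring 1.2 peg [0.5572 0.2277 0.142 ] top px [238.3411 231.6433] side px [294.458  172.2289]
ped [ 0.6158 -0.1637  0.03  ] [ 0.6273 -0.2664  0.03  ] [ 0.4548 -0.2836  0.01  ] [ 0.4431 -0.1884  0.01  ] 0.09591402917811885 0.1745014419282894
tread [[ 0.5539 -0.1901  0.05  ]
 [ 0.5611 -0.2573  0.05  ]
 [ 0.4836 -0.2687  0.076 ]
 [ 0.4745 -0.1998  0.076 ]]
yaws 0.13329917243821082 0.1223142655680468 0.12080998331795416
```

View pics/s1.png

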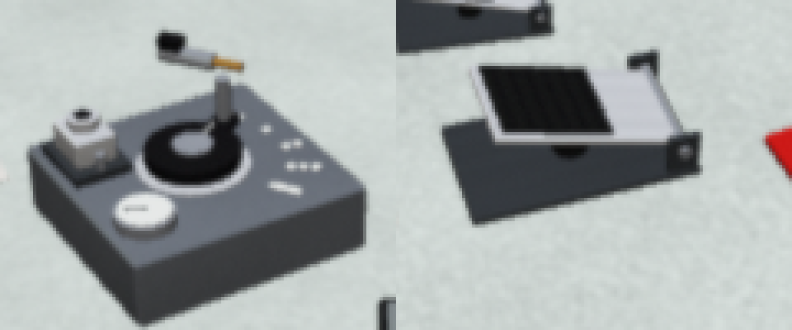

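Peg check: the predicted side pixel (282.3,162.6) matches the observed (282.6,163.3), so the console pose is good: centre (0.490,0.239), yaw 0.394. Pedal press point is about (0.506,-0.229,0.07), pedal yaw 0.125. Moving over there now, with the gripper shut.

```bash
python3 -m crank '[{"dx":0.015,"dy":-0.038,"twist":6,"grip":-1},{"dx":0.03,"dy":-0.076,"twist":12,"grip":-1},{"dx":0.045,"dy":-0.114,"twist":18,"grip":-1},{"dx":0.06,"dy":-0.152,"twist":24,"grip":-1},{"dx":0.075,"dy":-0.19,"twist":29,"grip":-1}]' 20
python3 -m crank '[{"dx":0.015,"dy":-0.038,"grip":-1},{"dx":0.03,"dy":-0.076,"grip":-1},{"dx":0.045,"dy":-0.114,"grip":-1},{"dx":0.06,"dy":-0.152,"grip":-1},{"dx":0.075,"dy":-0.19,"grip":-1}]'
python3 -m crank '[{"dx":0.012,"dy":-0.038,"grip":-1},{"dx":0.024,"dy":-0.076,"grip":-1},{"dx":0.036,"dy":-0.114,"grip":-1},{"dx":0.048,"dy":-0.152,"grip":-1},{"dx":0.06,"dy":-0.19,"grip":-1}]'
python3 -m crank '[{"dx":0.01,"dy":-0.038,"grip":-1},{"dx":0.02,"dy":-0.076,"grip":-1},{"dx":0.03,"dy":-0.114,"grip":-1},{"dx":0.04,"dy":-0.152,"grip":-1},{"dx":0.04,"dy":-0.19,"grip":-1}]'
```

```text
invalid input at $[0]: expected keys dx, dy, dz, twist, grip
invalid input at $[0]: expected keys dx, dy, dz, twist, grip
invalid input at $[0]: expected keys dx, dy, dz, twist, grip
invalid input at $[0]: expected keys dx, dy, dz, twist, grip
```

```bash
python3 -m crank '[{"dx":0.015,"dy":-0.038,"dz":0,"twist":6,"grip":-1},{"dx":0.03,"dy":-0.076,"dz":0,"twist":12,"grip":-1},{"dx":0.045,"dy":-0.114,"dz":0,"twist":18,"grip":-1},{"dx":0.06,"dy":-0.152,"dz":0,"twist":24,"grip":-1},{"dx":0.075,"dy":-0.19,"dz":0,"twist":29,"grip":-1}]' 20
python3 -m crank '[{"dx":0.015,"dy":-0.038,"dz":0,"twist":0,"grip":-1},{"dx":0.03,"dy":-0.076,"dz":0,"twist":0,"grip":-1},{"dx":0.045,"dy":-0.114,"dz":0,"twist":0,"grip":-1},{"dx":0.06,"dy":-0.152,"dz":0,"twist":0,"grip":-1},{"dx":0.075,"dy":-0.19,"dz":0,"twist":0,"grip":-1}]'
python3 -m crank '[{"dx":0.012,"dy":-0.038,"dz":0,"twist":0,"grip":-1},{"dx":0.024,"dy":-0.076,"dz":0,"twist":0,"grip":-1},{"dx":0.036,"dy":-0.114,"dz":0,"twist":0,"grip":-1},{"dx":0.048,"dy":-0.152,"dz":0,"twist":0,"grip":-1},{"dx":0.06,"dy":-0.19,"dz":0,"twist":0,"grip":-1}]'
python3 -m crank '[{"dx":0.01,"dy":-0.038,"dz":0,"twist":0,"grip":-1},{"dx":0.02,"dy":-0.076,"dz":0,"twist":0,"grip":-1},{"dx":0.03,"dy":-0.114,"dz":0,"twist":0,"grip":-1},{"dx":0.04,"dy":-0.152,"dz":0,"twist":0,"grip":-1},{"dx":0.04,"dy":-0.19,"dz":0,"twist":0,"grip":-1}]'
```

```text
t: 0.52
eef_pos: [0.3267, 0.4343, 0.2261]
ee_rot: [3.141, 0.0, 0.13]
force: [0.9, 0.2, 0.9]
width: 0.0599
gripper_force: 0.0
t: 0.93
eef_pos: [0.4015, 0.2443, 0.2265]
ee_rot: [-3.141, 0.0, 0.125]
force: [0.1, 0.2, -0.2]
width: 0.0263
gripper_force: 0.0
t: 1.35
eef_pos: [0.4614, 0.0544, 0.2267]
ee_rot: [-3.141, -0.0, 0.125]
force: [0.8, 1.1, 0.1]
width: 0.0007
gripper_force: 0.0
t: 1.77
eef_pos: [0.5024, -0.1357, 0.2262]
ee_rot: [3.141, 0.0, 0.124]
force: [1.4, -0.6, 1.0]
width: 0.0005
gripper_force: 0.0
```

```bash
python3 -m crank '[{"dx":0.001,"dy":-0.035,"dz":0,"twist":0,"grip":-1},{"dx":0.003,"dy":-0.07,"dz":0,"twist":0,"grip":-1},{"dx":0.003,"dy":-0.093,"dz":-0.03,"twist":0,"grip":-1},{"dx":0.003,"dy":-0.093,"dz":-0.07,"twist":0,"grip":-1},{"dx":0.003,"dy":-0.093,"dz":-0.11,"twist":0,"grip":-1}]'
python3 -m crank '[{"dx":0,"dy":0,"dz":-0.015,"twist":0,"grip":-1},{"dx":0,"dy":0,"dz":-0.03,"twist":0,"grip":-1},{"dx":0,"dy":0,"dz":-0.038,"twist":0,"grip":-1},{"dx":0,"dy":0,"dz":-0.046,"twist":0,"grip":-1},{"dx":0,"dy":0,"dz":-0.053,"twist":0,"grip":-1}]'
python3 -m crank '[{"dx":0,"dy":0,"dz":-0.004,"twist":0,"grip":-1},{"dx":0,"dy":0,"dz":-0.009,"twist":0,"grip":-1},{"dx":0,"dy":0,"dz":-0.014,"twist":0,"grip":-1},{"dx":0,"dy":0,"dz":-0.018,"twist":0,"grip":-1},{"dx":0,"dy":0,"dz":-0.018,"twist":0,"grip":-1}]'
```

```text
t: 2.18
eef_pos: [0.5046, -0.2283, 0.1158]
ee_rot: [3.141, -0.002, 0.121]
force: [0.7, 0.4, -1.2]
width: 0.0001
gripper_force: 0.0
t: 2.6
eef_pos: [0.5046, -0.2269, 0.064]
ee_rot: [3.141, 0.0, 0.125]
force: [-3.4, 0.5, 10.1]
width: 0.0006
gripper_force: 4.3
t: 3.02
eef_pos: [0.5038, -0.2271, 0.0464]
ee_rot: [3.141, 0.001, 0.125]
force: [-6.0, -1.1, 12.1]
width: 0.0004
gripper_force: 5.6
```

```bash
python3 -m crank '[{"dx":0,"dy":0,"dz":-0.001,"twist":0,"grip":-1},{"dx":0,"dy":0,"dz":-0.002,"twist":0,"grip":-1},{"dx":0,"dy":0,"dz":-0.003,"twist":0,"grip":-1},{"dx":0,"dy":0,"dz":-0.004,"twist":0,"grip":-1},{"dx":0,"dy":0,"dz":-0.004,"twist":0,"grip":-1}]'
```

```text
t: 3.43
eef_pos: [0.5033, -0.2272, 0.0429]
ee_rot: [3.141, 0.002, 0.125]
force: [-8.1, -1.7, 12.4]
width: 0.0006
gripper_force: 6.0
```

```bash
python3 -m crank '[{"dx":0,"dy":0,"dz":-0.001,"twist":0,"grip":-1},{"dx":0,"dy":0,"dz":-0.002,"twist":0,"grip":-1},{"dx":0,"dy":0,"dz":-0.002,"twist":0,"grip":-1},{"dx":0,"dy":0,"dz":-0.003,"twist":0,"grip":-1},{"dx":0,"dy":0,"dz":-0.003,"twist":0,"grip":-1}]'
```

```text
t: 3.85
eef_pos: [0.5032, -0.2272, 0.0413]
ee_rot: [3.141, 0.002, 0.125]
force: [-11.7, 0.9, 25.5]
width: 0.0004
gripper_force: 12.6
```

The force jumped from 12 to 25 N at z = 41 mm, so the pedal is on its stop. I'll confirm briefly, then release.

```bash
python3 -m crank '[{"dx":0,"dy":0,"dz":-0.0005,"twist":0,"grip":-1},{"dx":0,"dy":0,"dz":-0.0005,"twist":0,"grip":-1},{"dx":0,"dy":0,"dz":-0.0005,"twist":0,"grip":-1},{"dx":0,"dy":0,"dz":-0.0005,"twist":0,"grip":-1},{"dx":0,"dy":0,"dz":-0.0005,"twist":0,"grip":-1}]'
python3 -m crank '[{"dx":0,"dy":0,"dz":0.008,"twist":0,"grip":-1},{"dx":0,"dy":0,"dz":0.016,"twist":0,"grip":-1},{"dx":0,"dy":0,"dz":0.024,"twist":0,"grip":-1},{"dx":0,"dy":0,"dz":0.034,"twist":0,"grip":-1},{"dx":0,"dy":0,"dz":0.05,"twist":0,"grip":-1}]'
python3 -m crank '[{"dx":0,"dy":0,"dz":0.03,"twist":0,"grip":-1},{"dx":0,"dy":0.02,"dz":0.065,"twist":0,"grip":-1},{"dx":0,"dy":0.05,"dz":0.09,"twist":0,"grip":0},{"dx":0,"dy":0.085,"dz":0.11,"twist":0,"grip":0},{"dx":0,"dy":0.12,"dz":0.115,"twist":0,"grip":0}]'
python3 - <<'E'
from h import *
cv2.imwrite("pics/side2.png",cv2.resize(arm.grab_frame("side")[265:365,260:380,::-1],None,fx=3.3,fy=3.3,interpolation=3))
E
```

```text
t: 4.27
eef_pos: [0.5033, -0.2272, 0.0412]
ee_rot: [3.141, 0.001, 0.125]
force: [-13.3, 1.3, 29.8]
width: 0.0003
gripper_force: 14.7
t: 4.68
eef_pos: [0.505, -0.2264, 0.0889]
ee_rot: [3.142, -0.001, 0.125]
force: [-1.0, 0.3, 0.1]
width: 0.0003
gripper_force: 0.0
t: 5.1
eef_pos: [0.5063, -0.1057, 0.2077]
ee_rot: [3.141, -0.007, 0.124]
force: [0.5, 0.3, 0.4]
width: 0.0153
gripper_force: 0.0
```

View pics/side2.png

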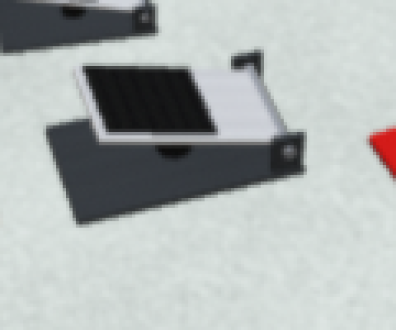

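The pedal is fully up again, in the same place as before (free edge at crop (75,65)). Now over to the peg at about (0.5275,0.297).

```bash
python3 -m crank '[{"dx":0.003,"dy":0.04,"dz":0,"twist":6,"grip":0},{"dx":0.005,"dy":0.08,"dz":0,"twist":12,"grip":0},{"dx":0.007,"dy":0.12,"dz":0,"twist":18,"grip":0},{"dx":0.009,"dy":0.16,"dz":0,"twist":24,"grip":0},{"dx":0.011,"dy":0.2,"dz":0,"twist":30,"grip":0}]'
python3 -m crank '[{"dx":0.003,"dy":0.04,"dz":0,"twist":6,"grip":0},{"dx":0.005,"dy":0.08,"dz":0,"twist":12,"grip":0},{"dx":0.007,"dy":0.12,"dz":0,"twist":18,"grip":0},{"dx":0.009,"dy":0.16,"dz":0,"twist":20,"grip":0},{"dx":0.011,"dy":0.2,"dz":0,"twist":20,"grip":0}]'
python3 - <<'E'
from h import *
s=arm.get_state();print(s["eef_pos"],s["ee_rot"],s["q"],s["width"])
f=arm.grab_frame("top");cv2.imwrite("pics/top3.png",cv2.resize(f[195:325,175:305,::-1],None,fx=4.6,fy=4.6,interpolation=3)[:598,:598])
f=arm.grab_frame("side");cv2.imwrite("pics/side3.png",cv2.resize(f[110:240,215:345,::-1],None,fx=4.6,fy=4.6,interpolation=3)[:598,:598])
E
```

```text
t: 5.57
eef_pos: [0.5152, 0.0954, 0.2039]
ee_rot: [3.141, -0.002, 0.653]
force: [1.5, -1.3, -0.2]
width: 0.0431
gripper_force: 0.0
t: 5.98
eef_pos: [0.5262, 0.2956, 0.2038]
ee_rot: [3.141, -0.001, 1.0]
force: [1.4, -0.8, 0.5]
width: 0.0443
gripper_force: 0.0
[0.52616147 0.29558216 0.20378991] [ 3.14140076e+00 -1.08972861e-03  1.00022354e+00] [ 8.35262815e-01  2.57109253e-01 -1.86065506e-01  1.14488037e-05
 -1.12651512e+00  1.73575203e+00] 0.04427187033109763
```

View pics/side3.png

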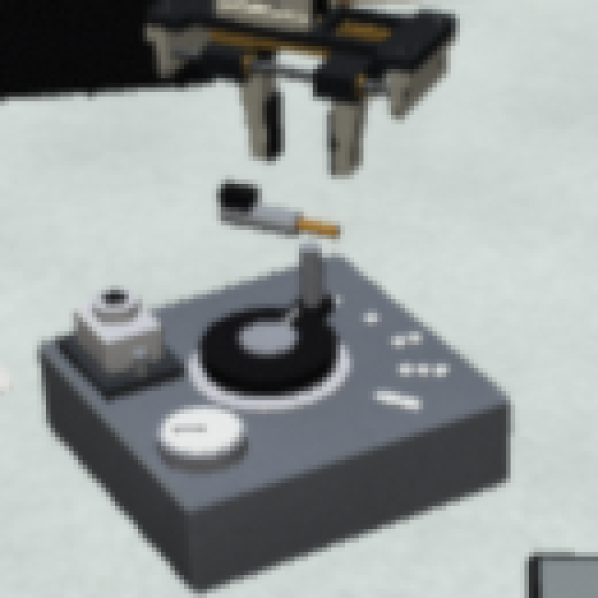

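```bash
python3 -m crank '[{"dx":0.001,"dy":0.001,"dz":-0.03,"twist":0,"grip":0},{"dx":0.001,"dy":0.001,"dz":-0.06,"twist":0,"grip":0},{"dx":0.001,"dy":0.001,"dz":-0.08,"twist":0,"grip":0},{"dx":0.001,"dy":0.001,"dz":-0.09,"twist":0,"grip":0},{"dx":0.001,"dy":0.001,"dz":-0.096,"twist":0,"grip":0}]' 40
python3 -m crank '[{"dx":0,"dy":0,"dz":0,"twist":0,"grip":-0.4},{"dx":0,"dy":0,"dz":0,"twist":0,"grip":-1},{"dx":0,"dy":0,"dz":0,"twist":0,"grip":-1},{"dx":0,"dy":0,"dz":0,"twist":0,"grip":-1},{"dx":0,"dy":0,"dz":0,"twist":0,"grip":-1}]' 40
python3 - <<'E'
from h import *
s=arm.get_state();print(s["eef_pos"],s["ee_rot"],s["force"],s["moment"],s["width"],s["gripper_force"])
c=np.array([.4904,.2398]);d=s["eef_pos"][:2]-c;print(np.hypot(*d),np.arctan2(d[1],d[0]))
# plan: chord shifts from the start for centre c
a0=.9943
for th in np.arange(0,1.21,.1): print(round(th,2),.068*np.array([np.cos(a0-th)-np.cos(a0),np.sin(a0-th)-np.sin(a0)]).round(4),round(-np.degrees(th),1))
E
```

```text
t: 6.5
eef_pos: [0.5271, 0.2938, 0.106]
ee_rot: [-3.141, 0.002, 0.997]
force: [0.6, 0.5, 0.8]
width: 0.0439
gripper_force: 0.0
t: 6.92
eef_pos: [0.5279, 0.2952, 0.1083]
ee_rot: [3.142, -0.002, 0.997]
force: [-4.3, 3.1, 3.7]
width: 0.016
gripper_force: 2.5
[0.52785713 0.2951665  0.10831673] [ 3.14156065e+00 -2.48775292e-03  9.96924872e-01] [-4.33043313  3.07447064  3.74201561] [1.22529707 1.27711898 0.02428481] 0.0160253227743546 2.490217834711075
0.06684673612584957 0.9759958923580115
0.0 [0. 0.] -0.0
0.1 [ 0.005508  -0.0039848] -5.7
0.2 [ 0.0105876 -0.0085   ] -11.5
0.3 [ 0.0151912 -0.013498 ] -17.2
0.4 [ 0.019278  -0.0189312] -22.9
0.5 [ 0.0227936 -0.024752 ] -28.6
0.6 [ 0.0257176 -0.0308856] -34.4
0.7 [ 0.0280092 -0.0372844] -40.1
0.8 [ 0.0296548 -0.0438804] -45.8
0.9 [ 0.030634  -0.0506056] -51.6
1.0 [ 0.0309332 -0.0573988] -57.3
1.1 [ 0.0305524 -0.0641852] -63.0
1.2 [ 0.0294984 -0.0708968] -68.8
```

Peg gripped (width 16 mm, radius 67 mm). Turning in stages along the arc.

```bash
python3 -m crank '[{"dx":0.0055,"dy":-0.004,"dz":0,"twist":-5.7,"grip":-1},{"dx":0.0106,"dy":-0.0085,"dz":0,"twist":-11.5,"grip":-1},{"dx":0.0152,"dy":-0.0135,"dz":0,"twist":-17.2,"grip":-1},{"dx":0.0193,"dy":-0.0189,"dz":0,"twist":-22.9,"grip":-1},{"dx":0.0193,"dy":-0.0189,"dz":0,"twist":-22.9,"grip":-1}]' 40
python3 - <<'E'
from h import *
s=arm.get_state();print(s["force"],s["width"],s["gripper_force"])
d=s["eef_pos"][:2]-np.array([.4904,.2398]);print(np.hypot(*d),.9943-np.arctan2(d[1],d[0]))
E
```

```text
t: 7.33
eef_pos: [0.5465, 0.2753, 0.1082]
ee_rot: [-3.14, -0.0, 0.59]
force: [-8.8, 2.7, 8.5]
width: 0.015
gripper_force: 40.0
[-8.83483194  2.67812817  8.45303915] 0.015034023326891544 40.003323554992676
0.0663835302456215 0.4296509553308311
```

```bash
python3 -m crank '[{"dx":0.0035,"dy":-0.0058,"dz":0.001,"twist":-5.7,"grip":-1},{"dx":0.0064,"dy":-0.012,"dz":0.001,"twist":-11.5,"grip":-1},{"dx":0.0087,"dy":-0.0184,"dz":0.001,"twist":-17.2,"grip":-1},{"dx":0.0104,"dy":-0.0249,"dz":0.001,"twist":-22.9,"grip":-1},{"dx":0.0104,"dy":-0.0249,"dz":0.001,"twist":-22.9,"grip":-1}]' 40
python3 - <<'E'
from h import *
s=arm.get_state();print(s["force"],s["width"],s["gripper_force"])
d=s["eef_pos"][:2]-np.array([.4904,.2398]);print(np.hypot(*d),.9943-np.arctan2(d[1],d[0]))
E
```

```text
t: 7.75
eef_pos: [0.5553, 0.2505, 0.1083]
ee_rot: [-3.14, 0.002, 0.19]
force: [-11.9, 6.8, 3.8]
width: 0.0151
gripper_force: 40.0
[-11.89293561   6.84326599   3.79259912] 0.01510530277502868 40.00237226486206
0.06580730009982513 0.8309208763254239
```

```bash
python3 -m crank '[{"dx":0.0008,"dy":-0.0067,"dz":0.001,"twist":-5.7,"grip":-1},{"dx":0.0008,"dy":-0.0135,"dz":0.001,"twist":-11.5,"grip":-1},{"dx":0.0002,"dy":-0.0203,"dz":0.001,"twist":-17.2,"grip":-1},{"dx":-0.001,"dy":-0.026,"dz":0.001,"twist":-22.5,"grip":-1},{"dx":-0.001,"dy":-0.026,"dz":0.001,"twist":-22.5,"grip":-1}]' 40
python3 - <<'E'
from h import *
f=arm.grab_frame("side");cv2.imwrite("pics/side4.png",cv2.resize(f[110:240,215:345,::-1],None,fx=4.6,fy=4.6,interpolation=3)[:598,:598])
f=arm.grab_frame("top");cv2.imwrite("pics/top4.png",cv2.resize(f[195:325,175:305,::-1],None,fx=4.6,fy=4.6,interpolation=3)[:598,:598])
s=arm.get_state();print(s["force"],s["width"],s["gripper_force"])
d=s["eef_pos"][:2]-np.array([.4904,.2398]);print(np.hypot(*d),.9943-np.arctan2(d[1],d[0]))
E
```

```text
t: 8.17
eef_pos: [0.5541, 0.2253, 0.1084]
ee_rot: [-3.14, 0.003, -0.202]
force: [-8.6, 9.8, -3.7]
width: 0.0152
gripper_force: 40.0
[-7.6487003   8.57798654 -3.19597811] 0.015008913948400706 39.99821484088898
0.06529434831594028 1.20888199577782
```

View pics/side4.png

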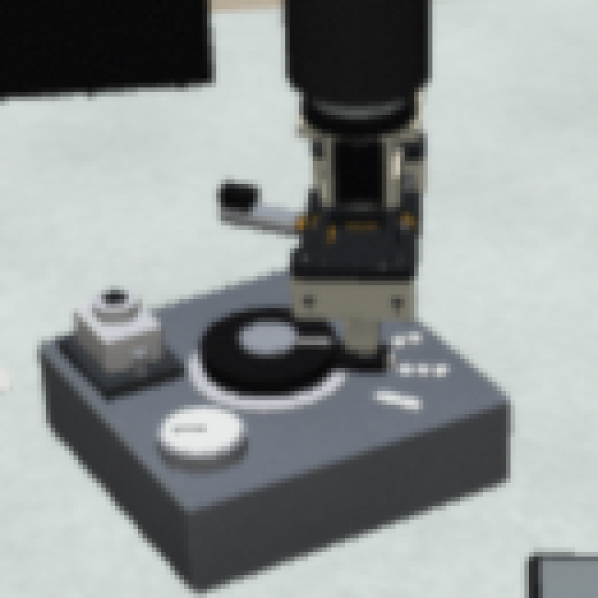

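```bash
python3 - <<'E'
from h import *
cr=lambda x,y,oy:(215+(x+.5)/4.6-.5,oy+(y+.5)/4.6-.5)
ct=lambda x,y:(175+(x+.5)/4.6-.5,195+(y+.5)/4.6-.5)
P=np.array([[.5279,.2952],[.5465,.2753],[.5553,.2505],[.5541,.2253]])
from scipy.optimize import least_squares
r=least_squares(lambda c:np.hypot(*(P-c).T)-.068,[.49,.24]);print("fit r=68",r.x,r.fun)
c=np.array([.4904,.2398])
def show(n,p): d=p[:2]-c;print(n,p,np.hypot(*d),"th",.9943-np.arctan2(d[1],d[0]))
show("pointer tip side",on("side",*cr(389,365,110),.095))
for q in[(405,370),(423,370),(441,370)]: show("dots3 side",on("side",*cr(*q,110),.08))
for q in[(320,140),(326,119),(331,98)]: show("dots3 top",on("top",*ct(*q),.08))
show("1dot top",on("top",*ct(200,161),.08)); show("bar",on("top",*ct(384,157),.08)); show("ring mark",on("top",*ct(148,203),.08))
print("hub side",on("side",*cr(271,333,110),.105))
for th in(1.1,1.2,1.3):
  a=.9943-th;print(th,[((proj("side",np.r_[c+rr*np.array([np.cos(a),np.sin(a)]),z])-[215,110])*4.6).round(0) for rr,z in((.03,.102),(.048,.102),(.083,.095))])
E
```

```text
fit r=68 [0.48795133 0.24038163] [-0.00016969  0.00017066  0.00010451 -0.00015384]
pointer tip side [0.56771617 0.20280209 0.095     ] 0.08571252034534269 th 1.4406225161706327
dots3 side [0.58108327 0.21825751 0.08      ] 0.09320693957393597 th 1.2275342411607428
dots3 side [0.5933766  0.21619403 0.08      ] 0.10564763276077287 th 1.2196429112953475
dots3 side [0.60566893 0.21413071 0.08      ] 0.11809250353838728 th 1.213415049014302
dots3 top [0.583515  0.2223148 0.08     ] 0.09474247064502586 th 1.179919120081626
dots3 top [0.59622495 0.21892587 0.08      ] 0.10786403537027224 th 1.1890513782205439
dots3 top [0.60896588 0.21612923 0.08      ] 0.12090563718959318 th 1.1913516206290726
1dot top [0.57096545 0.29388321 0.08      ] 0.09703496676725307 th 0.4030997751854588
bar [0.57316882 0.18385705 0.08      ] 0.09990141116750514 th 1.5886635876875161
ring mark [0.54573933 0.32433188 0.08      ] 0.10103504123254765 th 0.0031452772672291296
hub side [0.49147391 0.24135415 0.105     ]
1.1 [array([312., 335.]), array([338., 334.]), array([389., 341.])]
1.2 [array([312., 337.]), array([338., 338.]), array([388., 347.])]
1.3 [array([311., 339.]), array([337., 341.]), array([387., 354.])]
```

View pics/top4.png

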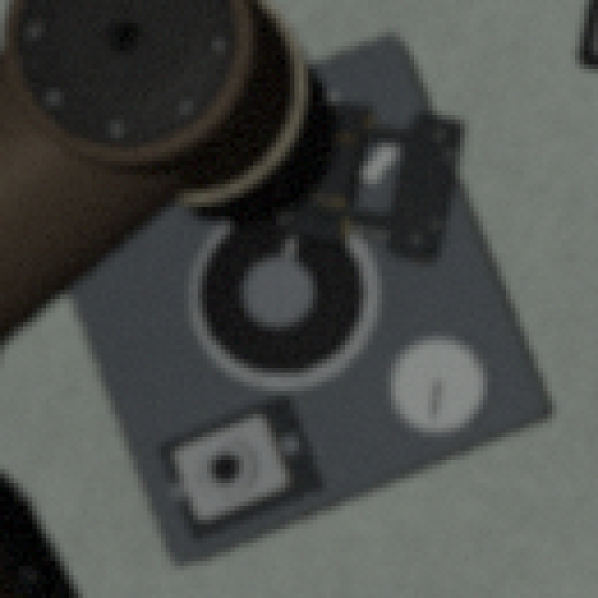

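```bash
python3 - <<'E'
from h import *
ims={}
f0=cv2.imread("pics/top0.png");ct=lambda x,y:(175+(x+.5)/4.6-.5,195+(y+.5)/4.6-.5)
f1=arm.grab_frame("top")[:,:,::-1]
hub=on("top",235.65,258.2,.102)[:2]
# unwrap dial annulus r 20..45mm at z=.102 and find brightest angle
for nm,f in(("t0",f0),("now",f1)):
  g=cv2.GaussianBlur(f.max(2).astype(np.float32),(0,0),.6)
  for c in(hub,np.array([.4904,.2398])):
    th=np.arange(-.4,1.7,.02);acc=np.zeros_like(th)
    for r in np.arange(.024,.037,.001):
      m=np.array([proj("top",np.r_[c+r*np.array([np.cos(.9943-t),np.sin(.9943-t)]),.102]) for t in th],np.float32)
      acc+=cv2.remap(g,m[:,:1],m[:,1:],1)[:,0]
    acc-=np.median(acc);i=acc.argmax();w=np.clip(acc[max(0,i-8):i+9],0,None);print(nm,c,th[i],(w*th[max(0,i-8):i+9]).sum()/w.sum(),acc[i]/13)
cr=lambda p:((proj("side",p)-[215,110])*4.6).round(0)
c=np.array([.4904,.2398])
for t in(1.1,1.2,1.3):
  a=.9943-t;u=np.array([np.cos(a),np.sin(a)]);v=np.array([u[1],-u[0]])
  print(t,[cr(np.r_[c+.083*u+l*v,z]) for l,z in((.012,.097),(.012,.083),(.003,.097))])
s=arm.get_state();print(s["t"],s["force"])
E
```

```text
t0 [0.49048891 0.2403141 ] 3.3306690738754696e-16 -0.004799844046547862 43.33269493396465
t0 [0.4904 0.2398] -0.019999999999999685 -0.01836059294696812 42.76293285076435Traceback (most recent call last):
  File "<stdin>", line 12, in <module>
  File "h.py", line 9, in proj
    c=arm.get_calibration(n);T=np.linalg.inv(np.array(c["cam_to_world"]));q=T[:3,:3]@p+T[:3,3]
ValueError: time passes only in moves, steps and waits
```

```bash
python3 - <<'E'
import h
from h import *
K={n:arm.get_calibration(n) for n in("top","side")}
f1=np.ascontiguousarray(arm.grab_frame("top"))
class A: get_calibration=staticmethod(lambda n:K[n])
h.arm=A
hub=on("top",235.65,258.2,.102)[:2]
g=cv2.GaussianBlur(f1.max(2).astype(np.float32),(0,0),.6)
for c in(hub,np.array([.4904,.2398])):
    th=np.arange(.8,1.7,.02);acc=np.zeros_like(th)
    for r in np.arange(.024,.037,.001):
      m=np.array([proj("top",np.r_[c+r*np.array([np.cos(.9943-t),np.sin(.9943-t)]),.102]) for t in th],np.float32)
      acc+=cv2.remap(g,m[:,:1].copy(),m[:,1:].copy(),1)[:,0]
    acc-=np.median(acc);i=acc.argmax();w=np.clip(acc[max(0,i-8):i+9],0,None);print(c,th[i],(w*th[max(0,i-8):i+9]).sum()/w.sum(),acc[i]/13)
cr=lambda p:((proj("side",p)-[215,110])*4.6).round(0)
for t in(1.1,1.2,1.3):
  a=.9943-t;u=np.array([np.cos(a),np.sin(a)]);v=np.array([u[1],-u[0]])
  print(t,[cr(np.r_[c+.083*u+l*v,z]) for l,z in((.012,.097),(.012,.083),(.003,.097))])
s=arm.get_state();print(s["t"],s["force"],s["eef_pos"])
E
```

```text
[0.49048891 0.2403141 ] 1.1800000000000004 1.1752228530494235 29.48859141423152
[0.4904 0.2398] 1.1600000000000004 1.1559039334545382 29.38744955796462
1.1 [array([389., 348.]), array([390., 365.]), array([389., 341.])]
1.2 [array([387., 354.]), array([388., 372.]), array([388., 347.])]
1.3 [array([384., 360.]), array([385., 378.]), array([387., 354.])]
8.3667 [-8.33058146  8.67324209 -2.89599917] [0.55423041 0.22602414 0.10837444]
```

The dial reads about 1.18 rad on its white line. I'll nudge it to the centre of the click and ease the radial strain.

```bash
python3 -m crank '[{"dx":-0.0005,"dy":-0.0005,"dz":0,"twist":0,"grip":-1},{"dx":-0.001,"dy":-0.001,"dz":0,"twist":-0.5,"grip":-1},{"dx":-0.001,"dy":-0.0016,"dz":0,"twist":-1,"grip":-1},{"dx":-0.001,"dy":-0.0016,"dz":0,"twist":-1,"grip":-1},{"dx":-0.001,"dy":-0.0016,"dz":0,"twist":-1,"grip":-1}]' 40
python3 - <<'E'
import h
from h import *
K={n:arm.get_calibration(n) for n in("top","side")}
f1=np.ascontiguousarray(arm.grab_frame("top"))
s=arm.get_state();print(s["t"],s["force"],s["eef_pos"],s["qd"].round(3))
class A: get_calibration=staticmethod(lambda n:K[n])
h.arm=A
c=on("top",235.65,258.2,.102)[:2]
g=cv2.GaussianBlur(f1.max(2).astype(np.float32),(0,0),.6)
th=np.arange(.8,1.7,.02);acc=np.zeros_like(th)
for r in np.arange(.024,.037,.001):
  m=np.array([proj("top",np.r_[c+r*np.array([np.cos(.9943-t),np.sin(.9943-t)]),.102]) for t in th],np.float32)
  acc+=cv2.remap(g,m[:,:1].copy(),m[:,1:].copy(),1)[:,0]
acc-=np.median(acc);i=acc.argmax();w=np.clip(acc[max(0,i-8):i+9],0,None);print(th[i],(w*th[max(0,i-8):i+9]).sum()/w.sum())
E
```

```text
t: 8.78
eef_pos: [0.5539, 0.2248, 0.1084]
ee_rot: [-3.139, 0.002, -0.213]
force: [-4.5, 10.2, -5.4]
width: 0.015
gripper_force: 40.0
8.8333 [-5.73750698  9.40065262 -5.51525521] [0.55390719 0.22482009 0.1084223 ] [-0.    -0.    -0.     0.    -0.001  0.001]
1.2000000000000004 1.1921671621026633
```

The dial is now at about 1.20 rad, steady and held at 40 N. Handing in.

```bash
python3 -c "
from station import arm
print(arm.job_done())"
```

```text
the job is handed in; nothing more can be done
None
```

I pressed the large grey pedal to its stop and it came fully back up; I then turned the dial clockwise to the third click (about 1.19–1.20 rad by its white line) without reaching the dump bar, and handed in with the gripper still holding the peg at 40 N.

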